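Sort the tooling onto the cam lift and hold it at full lift

TASK

Sort the loose tooling standing on the bench in front of you onto the tray of the little cam lift: both squat ring dies into the wide bay and the tall pilot pin into the narrow bay, each standing upright on the tray floor and let go. Then take the cam lever by its ball knob and swing it up until it stands straight up, where the cam carries the tray at its highest (further over it sinks again), and finish while still holding the knob there, because a spring throws the lever back when it is let go. Leave the parts standing in their bays, and leave alone the screwdriver, oil bottle, hex key and paste tin.

Things in the scene. Friction and masses are not known exactly. Their poses are not given: they have to be found in the camera images.
- cam_lift: the fixed cam lift: dark steel base plate 130 (x) x 325 (y) x 12 mm, an aluminium tray 118 (x) x 210 (y) mm above it on four guide rods, a hand lever at its +y end. Origin on the bench under the tray's centre; z up, y along the tray from narrow bay to wide bay and on to the lever, x level and square to it; at yaw 0 its axes are the world's
- wide_bay (a point): centre of the floor surface of the tray's wide bay, 110 (x) x 136 (y) mm inside; axes as cam_lift. Tray walls are 4 mm thick and stand 12 mm above the floor. An eccentric carries the tray: floor height above the bench = 71 mm + 20 mm x cos(lever angle), about 80 mm at the start, 91 mm at most
- narrow_bay (a point): centre of the floor surface of the tray's narrow bay, 110 (x) x 62 (y) mm inside, at the end away from the lever; axes as cam_lift; rises with the tray
- lever_hinge (a point): point on the lever's axis of rotation in the plane in which the lever swings, 40 mm above the bench, 65 mm beyond the +y wall of the tray; axes as cam_lift. The axis of rotation is cam_lift's y; the lever swings in the x-z plane through this point
- cam_lever (a joint): lever angle, rad: 0 = straight up, tray highest; negative = leaning to cam_lift's -x (towards the robot), -1.2 to -1.0 at the start; positive = over the top, tray sinking again. Stops at -1.3 and +0.6, none at 0. Return spring 0.5 N m/rad, at rest at -1.1, friction 0.17 N m: the loaded tray sags a little; raising takes 4 to 7 N at the knob
- ball_knob: black ball, 28 mm in diameter, on the end of the lever's 10 mm steel rod; origin at its centre, 130 mm from the lever's axis; its z points along the lever away from the axis; it can spin on the rod. Pinch it from above across cam_lift's y and follow the arc; the ball may turn between the fingers. 85 to 110 mm above the bench at first, 170 mm when upright
- ring_die_large: squat grey steel ring die, round, 47 mm in diameter, 30 mm high, bevelled at the top, with a round hole; 0.33 kg; origin at the centre of its underside, z up; stands on the bench. Grip it across the diameter in its lower 20 mm
- ring_die_small: squat grey steel ring die, round, 43 mm in diameter, 25 mm high, bevelled at the top, with a round hole; 0.23 kg; origin at the centre of its underside, z up; stands on the bench. Grip it across the diameter in its lower 17 mm
- pilot_pin: tall grey steel pin, a cylinder 34 mm in diameter with a thin pilot on top, 74 mm high in all; 0.38 kg; origin at the centre of its underside, z up; stands on the bench. Grip it across the diameter 15 to 45 mm above its underside
- screwdriver: screwdriver with red handle, 210 mm long, lying behind the lift; leave alone
- oil_bottle: oil bottle, amber with a red nozzle, 45 mm in diameter, 121 mm high, standing to the left; origin at the centre of its underside; leave alone
- hex_key: L-shaped dark hex key, 108 mm long, 7 mm thick, lying near the front edge; leave alone
- paste_tin: round tin, 69 mm in diameter, 44 mm high, standing to the right; origin at the centre of its underside; leave alone
Things that resemble listed ones, but are neither listed nor needed, are in the scene too. What is shaped like the ring_die_large but pink or red is not meant. Leave any yellow look-alike of the ring_die_small alone.

How it is judged:
On the way, in this order (a step that is already met when the one before it is completed fails the run):
1. both ring dies stand in the wide bay and the pilot pin in the narrow bay, let go (x of ring_die_large in the frame of wide_bay between -0.042 and 0.042 m and y of ring_die_large in the frame of wide_bay between -0.05 and 0.05 m and z of ring_die_large in the frame of wide_bay between -0.005 and 0.006 m and angle between each of ring_die_large, ring_die_small, pilot_pin's own z axis and vertical below 0.12 rad and x of ring_die_small in the frame of wide_bay between -0.042 and 0.042 m and y of ring_die_small in the frame of wide_bay between -0.05 and 0.05 m and z of ring_die_small in the frame of wide_bay between -0.005 and 0.006 m and x of pilot_pin in the frame of narrow_bay between -0.042 and 0.042 m and y of pilot_pin in the frame of narrow_bay between -0.02 and 0.02 m and z of pilot_pin in the frame of narrow_bay between -0.005 and 0.006 m and contact force between each of ring_die_large, ring_die_small, pilot_pin and the fingers below 0.1 N), for 0.2 s.
2. the lever is held upright by its knob (value of joint cam_lever between -0.15 and 0.15 rad and contact force between ball_knob and the fingers above 1 N), for 0.3 s.
At the end, for the whole second after the job is handed in: The gripper still holds the ball knob (over 1 N), the lever stands still within 0.15 rad of straight up, so the tray is at its highest, and both dies are standing (within 0.12 rad of upright) on the floor of the wide bay and the pin on the floor of the narrow bay (all of step 2 and x of ring_die_large in the frame of wide_bay between -0.042 and 0.042 m and y of ring_die_large in the frame of wide_bay between -0.05 and 0.05 m and z of ring_die_large in the frame of wide_bay between -0.005 and 0.006 m and angle between each of ring_die_large, ring_die_small, pilot_pin's own z axis and vertical below 0.12 rad and x of ring_die_small in the frame of wide_bay between -0.042 and 0.042 m and y of ring_die_small in the frame of wide_bay between -0.05 and 0.05 m and z of ring_die_small in the frame of wide_bay between -0.005 and 0.006 m and x of pilot_pin in the frame of narrow_bay between -0.042 and 0.042 m and y of pilot_pin in the frame of narrow_bay between -0.02 and 0.02 m and z of pilot_pin in the frame of narrow_bay between -0.005 and 0.006 m and velocity of joint cam_lever between -0.1 and 0.1 rad/s); the arm keeps its last pose, push and grip.
It fails at once if the screwdriver is moved more than 30 mm (distance of screwdriver from where it was at the start of the episode above 0.03 m).
It fails at once if the oil bottle is moved more than 30 mm (distance of oil_bottle from where it was at the start of the episode above 0.03 m).
It fails at once if the hex key is moved more than 30 mm (distance of hex_key from where it was at the start of the episode above 0.03 m).
It fails at once if the paste tin is moved more than 30 mm (distance of paste_tin from where it was at the start of the episode above 0.03 m).
It also fails if it takes over 69 s, if anything falls off the work surface, if the arm or the gripper's body presses on something with over 40 N, if the wrist force passes 120 N, or if a joint passes its speed limit or range.

ROBOT

A 7-joint arm with a two-finger parallel gripper is mounted at the origin on a cart in front of the work surface, level with it; the furniture and walls round the work are solid. World frame = base frame: x ahead of the robot, y to its left, z up, the work surface at z = 0. Lengths are in m, angles in rad, forces in N, time in s.
With the tool pointing down it reaches from about 0.425 to 0.95 m from the base axis. Payload 4.7 kg.
Tool frame: the origin (TCP) lies between the finger pads; the fingertips stand 11 mm ahead of it and the grasp point (between the pads) lies 8 mm behind it; z points along the fingers, y is the line along which they close (so a half turn about z gives the same grasp; the last joint's range is limited). The gripper opens to 87 mm and grips with 3 to 60 N. Pads are 19 mm wide; open, the fingers measure 117 mm over their backs; the gripper's body (75 mm by 190 mm) begins 51 mm behind the grasp point.
Start: joints at [1.109, 0.469, -0.049, 1.532, 0.024, 1.141, -0.082], TCP at [0.283, -0.613, 0.234] pointing down, gripper open.
Joint ranges: [-2.59, 2.59], [-0.33, 1.99], [-1.39, 1.29], [0.1, 2.45], [-1.04, 4.18], [0.21, 1.99], [-2.66, 2.66]. Speed limits (rad/s): [2.57, 2.57, 3.14, 3.14, 3.14, 3.14, 3.14].

INTERFACE

Orientations are given as a 3x3 rotation matrix whose columns are the frame's x, y, z axes.
In Python, from workcell import bot gives the robot as it stands.
- The arm moves only by the tool drive_tool, never from a script. Its argument "series" is one flat list of numbers, 5 for each row, row after row: the closure, from -1 (fully open) to 1 (shut), then the shift along the tool's x, y, z in units of 30 mm (1.0 is 30 mm), then the turn about the tool's z in units of 5 degrees (1.0 is 5 degrees). A call has 1 to 20 rows; each row is the pose to reach, as a shift and turn from the pose commanded when the call began, along the tool's axes at that moment; what a row does not reach only later rows make up. A row lasts 1/10 s, in which the tool goes at most 50 mm and 8.59 degrees, less where a joint would pass 70% of its speed; a pose out of reach is approached as far as the arm can. A call with a gripper value outside its range is refused whole. The fingers move at their own pace and stop on an object; "force" is the grip in N (left out, the last holds). Time passes only in rows, so rows that repeat a pose let the fingers close. It gives the time, the measured TCP pose, the force, the opening and the grip force at its end, in the units of the state.
- bot.state(): the state, without advancing time (a new reading comes with each control period).
- bot.camera(name): name is "scene" or "top" or "wrist"; returns (picture, depth): 480x640x3 uint8, blue, green, red; 480x640 float32, m along the optical axis (not along the pixel's ray), 0 where there is no reading.
- bot.camera_info(name): a dict with "mtx" (3x3 intrinsics, pixels), "xyz" and "attitude" of the camera in the world; the wrist camera has in their place "tool_from_camera" (4x4, takes a point from camera to tool coordinates, whose origin is the TCP and whose axes are the flange's). Camera axes: x right, y down, z forward; pixel columns grow to the right and rows downward; lengths in m; the calibration is good to about 2 mm. The wrist camera is an equidistant fisheye: a pixel r from the principal point sees the ray r / f radians off the axis. A picture is of the moment at which its call begins: read the wrist's pose just before it. camera_info takes no time and is no camera call.
- bot.finish_job(): hands the job in; it is judged then, once.
The state is a dict: "time_s": time; "joint_pos": joint angles; "qd": joint speeds; "tau": joint torques, N m; "ee_pos": TCP position; "orientation": TCP orientation; "ft_force": force on the tool from outside, world axes, zero at the start; "moment": the same for the moment, N m; "opening": opening from 0.0 (shut) to 1.0 (fully open); "finger_force": force on a finger pad.
Only numpy, scipy, OpenCV 4.12 (cv2) and the standard library are available. Lean on these libraries where they do the work, as an engineer would, in place of code of your own. Each camera call takes 0.05 s, during which the arm holds its last target. There are 200 camera calls.

## Working session

There is one attempt and no reset: what is moved stays moved. The work goes in short steps, Python scripts to look and compute and a tool call to move; the robot and the scene stay as the last step left them, time stands still between calls to the robot, and variables do not carry over. Pictures are saved under pics/ and viewed, at most 10 in all, crops included, and the job is handed in when it is done.

Besides the shell and the picture viewer there is one more tool, called as name(argument=value, ...) on one line, values as JSON. drive_tool: Moves the arm, as the interface text tells. Its arguments: {"type":"object","properties":{"series":{"type":"array"},"force":{"type":"number"}},"required":["series"]}

```bash
mkdir -p pics; cat > h.py <<'E'
import numpy as np, cv2
from workcell import bot
def cam(n):
    i=bot.camera_info(n); 
    p,d=bot.camera(n); return p,d,np.array(i['mtx']),np.array(i['xyz']),np.array(i['attitude'])
def pts(d,K,t,R):
    v,u=np.mgrid[0:480,0:640]
    c=np.stack([(u-K[0,2])/K[0,0]*d,(v-K[1,2])/K[1,1]*d,d],-1)
    return c@R.T+t
E
python3 - <<'E'
from h import *
for n in ['scene','top']:
    p,d,K,t,R=cam(n); np.savez(n+'.npz',p=p,d=d,K=K,t=t,R=R); cv2.imwrite(f'pics/{n}1.png',p); print(n,K.tolist(),t,R.tolist())
s=bot.state(); print({k:np.round(v,3).tolist() for k,v in s.items()})
E
```

```text
scene [[463.44945662595825, 0.0, 318.0076422924049], [0.0, 463.44945662595825, 241.14324818509866], [0.0, 0.0, 1.0]] [-0.04482595 -0.69157303  0.8500533 ] [[0.7404495558603541, -0.43838040315518956, 0.509467444843827], [-0.6717219782527634, -0.45685538442768314, 0.5831575616003173], [-0.022891901589828303, -0.774019237389438, -0.6327481181265373]]
top [[495.77737814805215, 0.0, 321.95599670125387], [0.0, 495.77737814805215, 241.76595333573965], [0.0, 0.0, 1.0]] [0.41510902 0.0058703  1.34329921] [[-0.007893641644248127, -0.9949631198207984, 0.09993037885475907], [-0.9999345679077362, 0.007026431429223079, -0.009027134902031343], [0.008279512350449117, -0.09999509716898083, -0.9949534814338835]]
{'time_s': 0.1, 'joint_pos': [1.109, 0.469, -0.049, 1.534, 0.024, 1.141, -0.082], 'qd': [-0.001, -0.002, 0.0, -0.003, 0.002, -0.001, 0.002], 'tau': [0.0, -50.917, -0.081, -23.683, -0.061, 0.035, 0.0], 'ee_pos': [0.283, -0.612, 0.233], 'orientation': [[0.908, 0.419, -0.001], [0.419, -0.908, 0.002], [-0.0, -0.002, -1.0]], 'ft_force': [0.241, -0.232, -0.403], 'moment': [-0.074, -0.044, 0.042], 'finger_force': 0.0, 'opening': 1.005}
```

View pics/top1.png

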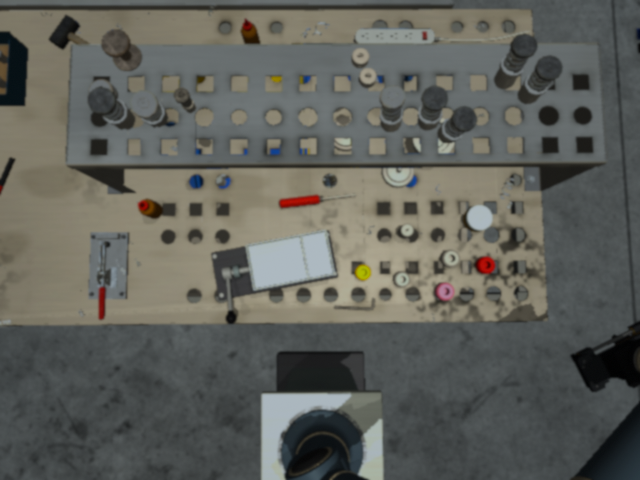

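View pics/scene1.png

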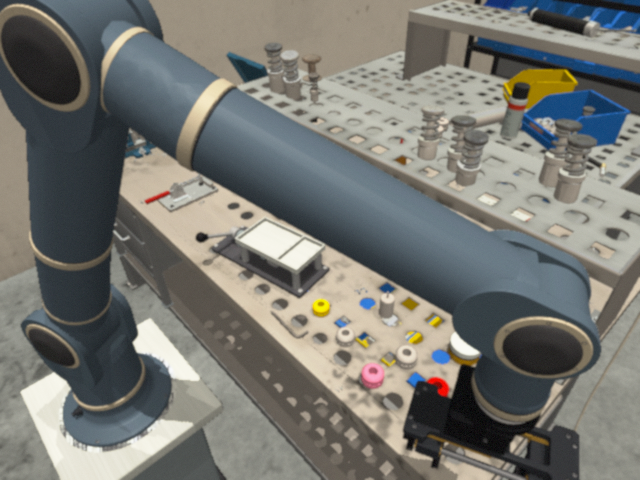

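The top view shows these look-alikes:
- Pale rings at (402,280) and (450,259).
- A pale pin at (407,231), which is the tall cylinder at scene (387,305).
- Decoys: yellow at (363,271), pink at (445,291) and red at (486,265).

The tin is at (480,217). The lift tray spans (247..335, 233..290), and the knob is at (231,317). Next I measure and check with a close crop.

```bash
cat > m.py <<'E'
from h import *
T=np.load('top.npz'); S=np.load('scene.npz')
P=pts(T['d'],T['K'],T['t'],T['R']); Q=pts(S['d'],S['K'],S['t'],S['R'])
def clus(n,P,c,r,zmin,zmax=.3):
    x=P.reshape(-1,3); m=(np.hypot(x[:,0]-c[0],x[:,1]-c[1])<r)&(x[:,2]>zmin)&(x[:,2]<zmax); x=x[m]
    if len(x)<4: print(n,'few');return
    (e,rad)=cv2.minEnclosingCircle(x[:,:2].astype(np.float32)); print(n,len(x),'mean',x.mean(0).round(4),'circ',np.round(e,4),round(rad,4),'z95',np.percentile(x[:,2],[50,90,98]).round(4))
for n,(u,v) in dict(A=(402,280),B=(450,259),pin=(407,231),yel=(363,271),pink=(445,291),red=(486,265),tin=(480,217),knob=(231,317)).items():
    c=P[v,u]; print(n,c.round(4)); clus(' top',P,c,.036,.014); clus(' scn',Q,c,.036,.014)
print('bench',[P[v,u].round(4) for u,v in [(300,305),(350,225),(500,310)]])
print('shelf',[P[v,u].round(3) for u,v in [(85,155),(300,160),(600,158)]])
x=P.reshape(-1,3)
m=(x[:,2]>.065)&(x[:,2]<.11)&(abs(x[:,1]-.07)<.17)&(abs(x[:,0]-.41)<.13); 
im=m.reshape(480,640).astype(np.uint8); n,l,st,ce=cv2.connectedComponentsWithStats(im)
for i in range(1,n):
    if st[i,4]>30:
        pp=P[l==i]; r=cv2.minAreaRect(pp[:,:2].astype(np.float32)); print(st[i],r,np.percentile(pp[:,2],[10,50,95]).round(4), cv2.boxPoints(r).round(4).tolist())
a=cv2.resize(T['p'][215:325,340:500],None,fx=4,fy=4,interpolation=2); b=cv2.resize(S['p'][275:405,290:450],None,fx=4,fy=4,interpolation=2)
cv2.imwrite('pics/c1.png',cv2.resize(np.vstack([a,b]),(400,600)))
E
python3 m.py
```

```text
A [ 0.4443 -0.2204  0.0097]
 top 175 mean [ 0.4476 -0.2159  0.0235] circ [ 0.4475 -0.2161] 0.0217 z95 [0.0235 0.0279 0.0293]
 scn 232 mean [ 0.4415 -0.2201  0.0222] circ [ 0.4439 -0.2179] 0.0216 z95 [0.023  0.0257 0.027 ]
B [ 0.4999 -0.3518  0.009 ]
 top 225 mean [ 0.502  -0.3458  0.0277] circ [ 0.5018 -0.3471] 0.024 z95 [0.0282 0.032  0.0339]
 scn 350 mean [ 0.4953 -0.3508  0.0264] circ [ 0.499  -0.3493] 0.0246 z95 [0.0279 0.0308 0.0325]
pin [ 0.5716 -0.2295  0.0521]
 top 163 mean [ 0.5734 -0.2248  0.0511] circ [ 0.575  -0.2271] 0.0172 z95 [0.0538 0.0589 0.0705]
 scn 282 mean [ 0.5659 -0.2322  0.0425] circ [ 0.5713 -0.2285] 0.0181 z95 [0.0475 0.0559 0.0582]
yel [ 0.4694 -0.1162  0.0071]
 top 172 mean [ 0.4668 -0.1128  0.0238] circ [ 0.4668 -0.113 ] 0.0214 z95 [0.0239 0.0281 0.0309]
 scn 193 mean [ 0.4604 -0.1167  0.0224] circ [ 0.4632 -0.1155] 0.0226 z95 [0.0229 0.0258 0.0269]
pink [ 0.414  -0.3346  0.0121]
 top 225 mean [ 0.4144 -0.3285  0.028 ] circ [ 0.4147 -0.3299] 0.0241 z95 [0.0286 0.0325 0.0344]
 scn 379 mean [ 0.4084 -0.3335  0.0267] circ [ 0.4113 -0.3314] 0.0243 z95 [0.028 
[... 847 characters left out ...]
, 0.316]), array([ 0.692, -0.595,  0.32 ])]
[ 245  242   90   48 3335] ((0.4976728558540344, 0.0778258889913559), (0.1182381883263588, 0.2101924866437912), 10.508925437927246) [0.0761 0.0796 0.0911] [[0.4203999936580658, 0.1703999936580658], [0.4587000012397766, -0.03629999980330467], [0.574999988079071, -0.014700000174343586], [0.5365999937057495, 0.19189999997615814]]
[225 286  11  38 168] ((0.38561609387397766, 0.22434739768505096), (0.09226135909557343, 0.025048132985830307), 2.339617967605591) [0.0714 0.0934 0.1091] [[0.33899998664855957, 0.23499999940395355], [0.3400000035762787, 0.20999999344348907], [0.43220001459121704, 0.21369999647140503], [0.4311999976634979, 0.2387000024318695]]
```

View pics/c1.png

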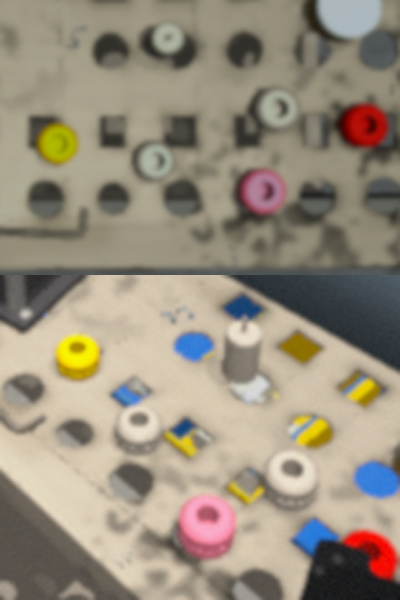

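The crop confirms the choice. A (402,280) is 43 mm wide and about 25 mm high, so it is the small die. B (450,259) is 47 mm wide and about 30 mm high, so it is the large die. The pin is at (407,231). The yellow, pink and red ones stay put.

```bash
cat > go.py <<'E'
import sys
from h import *
# targets: x y z yaw(deg of tool x) ; prints units from current pose
s=bot.state(); p=np.array(s['ee_pos']); R=np.array(s['orientation']); yaw=np.degrees(np.arctan2(R[1,0],R[0,0]))
print('t',s['time_s'],p.round(4),'yaw',yaw.round(2),'q',np.round(s['joint_pos'],2).tolist(),'F',np.round(s['ft_force'],1).tolist(),'open',np.round(s['opening'],3),np.round(s['finger_force'],1))
for a in sys.argv[1:]:
    x=np.array([float(v) for v in a.split(',')]); d=R.T@(x[:3]-p)/.03
    print(a,'->',d.round(3).tolist(),'turn',round(-((x[3]-yaw+180)%360-180)/5,2),'rows',round(np.linalg.norm(x[:3]-p)/.05,1))
E
python3 go.py .5005,-.348,.12,25 .5005,-.348,.014,25
```

```text
t 0.1 [ 0.2829 -0.6123  0.2326] yaw 24.8 q [1.11, 0.47, -0.05, 1.53, 0.02, 1.14, -0.08] F [0.2, -0.2, -0.4] open 1.005 0.0
.5005,-.348,.12,25 -> [10.279, -4.947, 3.761] turn -0.04 rows 7.2
.5005,-.348,.014,25 -> [10.279, -4.94, 7.294] turn -0.04 rows 8.1
```

drive_tool(series=[-0.5,3,-1.4,1,0,-0.5,6,-2.9,2,0,-0.5,10.28,-4.95,3.76,0,-0.5,10.28,-4.95,3.76,0,-0.5,10.28,-4.95,3.76,0,-0.5,10.28,-4.95,3.76,0,-0.5,10.28,-4.95,3.76,0,-0.5,10.28,-4.95,3.76,0,-0.5,10.28,-4.95,3.76,0,-0.5,10.28,-4.95,3.76,0,-0.5,10.28,-4.95,3.76,0], force=30)

```text
time_s: 1.2
ee_pos: [0.4994, -0.3512, 0.1212]
orientation: [[0.909, 0.416, -0.0], [0.416, -0.909, -0.002], [-0.001, 0.001, -1.0]]
ft_force: [-0.3, 0.1, -0.0]
opening: 0.749
finger_force: 0.0
```

```bash
python3 - <<'E'
from h import *
s=bot.state(); i=bot.camera_info('wrist'); p,d=bot.camera('wrist'); cv2.imwrite('pics/w1.png',p)
print(i)
E
python3 go.py .5005,-.348,.014,25
```

```text
{'mtx': array([[371.64829954,   0.        , 316.79032282],
       [  0.        , 371.64829954, 238.66115522],
       [  0.        ,   0.        ,   1.        ]]), 'tool_from_camera': array([[-6.71240521e-04, -9.68394183e-01, -2.49423846e-01,
         6.75809139e-02],
       [ 9.99999280e-01, -4.01855983e-04, -1.13094656e-03,
         5.50966897e-04],
       [ 9.94969606e-04, -2.49424425e-01,  9.68393756e-01,
        -1.50567924e-01],
       [ 0.00000000e+00,  0.00000000e+00,  0.00000000e+00,
         1.00000000e+00]])}
t 1.25 [ 0.4995 -0.351   0.1213] yaw 24.58 q [0.64, 0.48, -0.13, 1.8, 0.08, 0.87, -0.67] F [-0.8, 0.4, -0.8] open 0.747 0.0
.5005,-.348,.014,25 -> [0.074, -0.084, 3.577] turn -0.08 rows 2.1
```

View pics/w1.png

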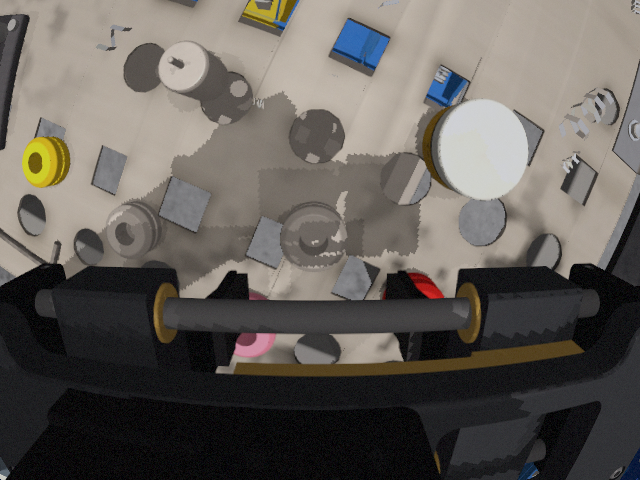

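The wrist view shows the large die centred near (312,238), the small die near (132,229) and the pin shoulder near (185,68). The red and pink decoys are behind the fingers. I refine by casting rays.

```bash
cat >> h.py <<'E'
def wray(u,v,z,s,i=None):
    i=i or bot.camera_info('wrist'); K=i['mtx']; T=np.array(i['tool_from_camera'])
    a=np.array([(u-K[0,2])/K[0,0],(v-K[1,2])/K[1,1]]); r=np.hypot(*a)
    c=np.r_[a/r*np.sin(r),np.cos(r)]; R=np.array(s['orientation'])
    o=R@T[:3,3]+s['ee_pos']; w=R@(T[:3,:3]@c); return o+w*(z-o[2])/w[2]
E
python3 - <<'E'
from h import *
s=bot.state()
for n,u,v,z in [('B',313,236,.028),('A',132,229,.023),('pin',185,68,.057),('pink',250,338,.03),('yel',38,161,.023)]: print(n,wray(u,v,z,s).round(4))
E
```

```text
B [ 0.5046 -0.3463  0.028 ]
A [ 0.4521 -0.2209  0.023 ]
pin [ 0.5736 -0.2315  0.057 ]
pink [ 0.4137 -0.3356  0.03  ]
yel [ 0.4677 -0.1147  0.023 ]
```

drive_tool(series=[-0.5,0.1,-0.08,1,0,-0.5,0.1,-0.08,2.3,0,-0.5,0.1,-0.08,3.1,0,-0.5,0.1,-0.08,3.55,0,-0.5,0.1,-0.08,3.55,0,-0.5,0.1,-0.08,3.55,0,0.3,0.1,-0.08,3.55,0,0.6,0.1,-0.08,3.55,0,0.6,0.1,-0.08,3.55,0,0.6,0.1,-0.08,3.55,0,0.6,0.1,-0.08,3.55,0,0.6,0.1,-0.08,3.55,0])

```text
time_s: 2.45
ee_pos: [0.5031, -0.3457, 0.015]
orientation: [[0.908, 0.419, 0.001], [0.419, -0.908, -0.001], [0.001, 0.002, -1.0]]
ft_force: [0.7, -0.6, 4.5]
opening: 0.524
finger_force: 30.0
```

```bash
python3 - <<'E'
import numpy as np
c=np.array([.4975,.0777]); a=np.radians(10.5); ex=np.array([np.cos(a),np.sin(a)]); ey=np.array([-np.sin(a),np.cos(a)])
for n,y in [('large',.033-.03),('small',.033+.032),('narrow',-.070),('hinge',.170),('wide',.033)]: print(n,(c+ey*y).round(4))
print('knob at -1.13',(c+ey*.17-ex*.13*np.sin(1.13)).round(4))
E
python3 go.py .497,.081,.15,100.5 .497,.081,.097,100.5
```

```text
large [0.497  0.0806]
small [0.4857 0.1416]
narrow [0.5103 0.0089]
hinge [0.4665 0.2449]
wide [0.4915 0.1101]
knob at -1.13 [0.3509 0.2234]
t 2.45 [ 0.5031 -0.3457  0.015 ] yaw 24.8 q [0.62, 0.63, -0.11, 1.86, 0.11, 0.66, -0.7] F [0.7, -0.6, 4.5] open 0.524 30.0
.497,.081,.15,100.5 -> [5.785, -12.991, -4.518] turn -15.14 rows 9.0
.497,.081,.097,100.5 -> [5.784, -12.994, -2.751] turn -15.14 rows 8.7
```

drive_tool(series=[0.6,0,0,-1.5,0,0.6,0,0,-3,0,0.6,0,0,-4.5,0,0.6,0.6,-1.4,-4.8,-1.7,0.6,1.3,-2.9,-4.8,-3.4,0.6,2,-4.4,-4.8,-5.1,0.6,2.6,-5.9,-4.8,-6.8,0.6,3.3,-7.4,-4.8,-8.5,0.6,4,-8.9,-4.8,-10.2,0.6,4.6,-10.4,-4.8,-11.9,0.6,5.3,-11.9,-4.8,-13.6,0.6,5.79,-13,-4.8,-15.14,0.6,5.79,-13,-4.8,-15.14,0.6,5.79,-13,-4.8,-15.14,0.6,5.79,-13,-4.8,-15.14,0.6,5.79,-13,-4.8,-15.14])

```text
time_s: 4.05
ee_pos: [0.4964, 0.0799, 0.1578]
orientation: [[-0.179, 0.984, -0.001], [0.984, 0.179, -0.001], [-0.001, -0.001, -1.0]]
ft_force: [0.4, -0.3, -3.4]
opening: 0.526
finger_force: 30.0
```

```bash
python3 - <<'E'
from h import *
s=bot.state(); p,d=bot.camera('wrist'); cv2.imwrite('pics/w2.png',p)
E
python3 go.py .497,.081,.100,100.5 .497,.081,.097,100.5
```

```text
t 4.1 [0.4965 0.0801 0.1579] yaw 100.33 q [0.23, 0.33, -0.57, 1.99, 0.23, 0.88, -0.29] F [-0.2, 0.4, -3.7] open 0.528 30.0
.497,.081,.100,100.5 -> [0.027, 0.022, 1.93] turn -0.03 rows 1.2
.497,.081,.097,100.5 -> [0.027, 0.022, 2.03] turn -0.03 rows 1.2
```

View pics/w2.png

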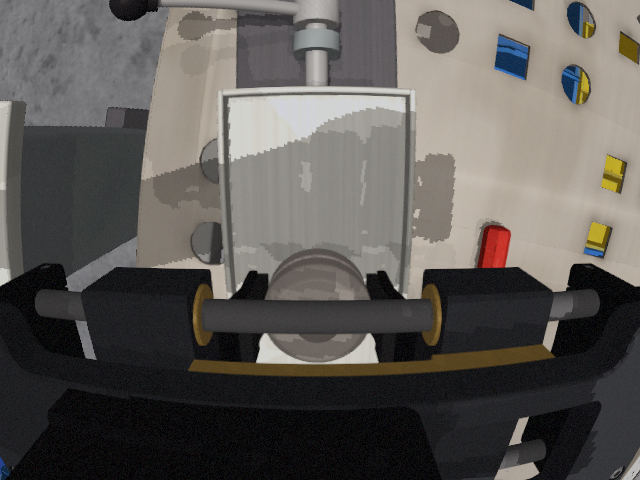

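The die is held over the tray, its yaw and x aligned with the walls, whose far corners are at (222,93) and (412,92). I lower it.

drive_tool(series=[0.6,0,0,1,0,0.6,0,0,1.6,0,0.6,0,0,1.8,0,0.6,0,0,1.9,0,0.6,0,0,1.98,0,0.6,0,0,1.98,0,0.6,0,0,1.98,0])

```text
time_s: 4.8
ee_pos: [0.4972, 0.0818, 0.0995]
orientation: [[-0.182, 0.983, 0.001], [0.983, 0.182, 0.0], [-0.0, 0.001, -1.0]]
ft_force: [0.4, -0.0, -3.2]
opening: 0.524
finger_force: 30.0
```

```bash
python3 - <<'E'
from h import *
import numpy as np
s=dict(bot.state()); 
# pose at the picture
a=np.radians(100.33)
s['ee_pos']=np.array([.4965,.0801,.1579]); s['orientation']=np.array([[np.cos(a),np.sin(a),0],[np.sin(a),-np.cos(a),0],[0,0,-1.]])
for u,v in [(222,93),(412,92)]: print(wray(u,v,.092,s).round(4))
print('knob',wray(128,6,.1,s).round(4))
E
python3 go.py .497,.081,.096,100.5
```

```text
[0.4237 0.1684 0.092 ]
[0.5331 0.1889 0.092 ]
knob [0.3521 0.2192 0.1   ]
t 4.8 [0.4972 0.0818 0.0995] yaw 100.49 q [0.19, 0.42, -0.54, 2.04, 0.31, 0.76, -0.35] F [0.4, -0.0, -3.2] open 0.524 30.0
.497,.081,.096,100.5 -> [-0.025, -0.012, 0.118] turn -0.0 rows 0.1
```

drive_tool(series=[0.6,0,0,0.05,0,0.6,0,0,0.09,0,0.6,0,0,0.13,0,0.6,0,0,0.13,0,0.6,0,0,0.13,0])

```text
time_s: 5.3
ee_pos: [0.4966, 0.0817, 0.0949]
orientation: [[-0.182, 0.983, -0.0], [0.983, 0.182, -0.0], [-0.0, -0.0, -1.0]]
ft_force: [-0.0, -0.1, -2.8]
opening: 0.525
finger_force: 30.0
```

drive_tool(series=[0.6,0,0,0.04,0,0.6,0,0,0.04,0,0.6,0,0,0.08,0,0.6,0,0,0.08,0,0.6,0,0,0.08,0])

```text
time_s: 5.8
ee_pos: [0.4968, 0.0818, 0.0927]
orientation: [[-0.182, 0.983, 0.0], [0.983, 0.182, 0.0], [-0.0, 0.0, -1.0]]
ft_force: [-0.7, 0.7, 0.6]
opening: 0.525
finger_force: 30.0
```

drive_tool(series=[0.2,0,0,0,0,-0.3,0,0,0,0,-0.4,0,0,0,0,-0.4,0,0,0,0,-0.4,0,0,-0.5,0,-0.4,0,0,-1.5,0,-0.4,0,0,-2.5,0,-0.4,0,0,-2.5,0])

```text
time_s: 6.6
ee_pos: [0.4994, 0.0827, 0.1713]
orientation: [[-0.182, 0.983, 0.008], [0.983, 0.182, 0.001], [-0.0, 0.008, -1.0]]
ft_force: [0.2, 0.8, -0.3]
opening: 0.7
finger_force: 0.0
```

```bash
python3 go.py .448,-.2185,.12,25 .448,-.2185,.0135,25
```

```text
t 6.6 [0.4994 0.0827 0.1713] yaw 100.49 q [0.24, 0.32, -0.58, 1.98, 0.22, 0.9, -0.28] F [0.2, 0.8, -0.3] open 0.7 0.0
.448,-.2185,.12,25 -> [-9.56, -3.526, 1.685] turn 15.1 rows 6.2
.448,-.2185,.0135,25 -> [-9.559, -3.556, 5.235] turn 15.1 rows 6.9
```

drive_tool(series=[-0.5,-1.3,-0.4,0,1.7,-0.5,-2.6,-0.9,0,3.4,-0.5,-3.9,-1.4,0,5.1,-0.5,-5.2,-1.9,0.3,6.8,-0.5,-6.5,-2.4,0.8,8.5,-0.5,-7.8,-2.9,1.3,10.2,-0.5,-9,-3.3,1.7,11.9,-0.5,-9.55,-3.5,1.7,13.6,-0.5,-9.55,-3.5,1.7,15.1,-0.5,-9.55,-3.5,1.7,15.1,-0.5,-9.55,-3.5,1.7,15.1,-0.5,-9.55,-3.5,1.7,15.1])

```text
time_s: 7.8
ee_pos: [0.4457, -0.2184, 0.1164]
orientation: [[0.905, 0.426, -0.0], [0.426, -0.905, 0.0], [0.0, -0.0, -1.0]]
ft_force: [-0.5, 0.3, 0.3]
opening: 0.754
finger_force: 0.0
```

```bash
python3 go.py .4475,-.2185,.0135,25
```

```text
t 7.8 [ 0.4457 -0.2184  0.1164] yaw 25.19 q [0.52, 0.33, -0.18, 2.06, 0.09, 0.75, -0.84] F [-0.5, 0.3, 0.3] open 0.754 0.0
.4475,-.2185,.0135,25 -> [0.052, 0.03, 3.431] turn 0.04 rows 2.1
```

drive_tool(series=[-0.5,0.05,0.03,1,0,-0.5,0.05,0.03,2.3,0,-0.5,0.05,0.03,3,0,-0.5,0.05,0.03,3.4,0,-0.5,0.05,0.03,3.4,0,-0.5,0.05,0.03,3.4,0,0.3,0.05,0.03,3.4,0,0.6,0.05,0.03,3.4,0,0.6,0.05,0.03,3.4,0,0.6,0.05,0.03,3.4,0,0.6,0.05,0.03,3.4,0,0.6,0.05,0.03,3.4,0])

```text
time_s: 9.0
ee_pos: [0.4472, -0.2189, 0.015]
orientation: [[0.906, 0.423, -0.0], [0.423, -0.906, 0.0], [-0.0, -0.0, -1.0]]
ft_force: [-2.5, 2.5, 4.9]
opening: 0.476
finger_force: 30.0
```

```bash
python3 go.py .4855,.141,.15,100.5 .4855,.141,.0925,100.5
```

```text
t 9.0 [ 0.4472 -0.2189  0.015 ] yaw 25.02 q [0.49, 0.5, -0.15, 2.12, 0.14, 0.53, -0.9] F [-2.5, 2.5, 4.9] open 0.476 30.0
.4855,.141,.15,100.5 -> [6.228, -10.333, -4.496] turn -15.1 rows 7.7
.4855,.141,.0925,100.5 -> [6.229, -10.333, -2.58] turn -15.1 rows 7.4
```

drive_tool(series=[0.6,0,0,-1.5,0,0.6,0,0,-3,0,0.6,0,0,-4.5,0,0.6,0.7,-1.2,-4.8,-1.7,0.6,1.5,-2.4,-4.8,-3.4,0.6,2.2,-3.6,-4.8,-5.1,0.6,2.9,-4.8,-4.8,-6.8,0.6,3.6,-6,-4.8,-8.5,0.6,4.3,-7.2,-4.8,-10.2,0.6,5,-8.4,-4.8,-11.9,0.6,5.8,-9.6,-4.8,-13.6,0.6,6.23,-10.33,-4.8,-15.1,0.6,6.23,-10.33,-4.8,-15.1,0.6,6.23,-10.33,-4.8,-15.1,0.6,6.23,-10.33,-3.6,-15.1,0.6,6.23,-10.33,-3.0,-15.1,0.6,6.23,-10.33,-2.8,-15.1,0.6,6.23,-10.33,-2.8,-15.1,0.6,6.23,-10.33,-2.8,-15.1,0.6,6.23,-10.33,-2.8,-15.1])

```text
time_s: 11.0
ee_pos: [0.4867, 0.1405, 0.0996]
orientation: [[-0.181, 0.983, 0.002], [0.983, 0.181, 0.0], [-0.0, 0.002, -1.0]]
ft_force: [-0.2, -0.3, -2.2]
opening: 0.478
finger_force: 30.0
```

```bash
python3 go.py .4855,.141,.0925,100.5
```

```text
t 11.0 [0.4867 0.1405 0.0996] yaw 100.46 q [0.09, 0.42, -0.56, 2.04, 0.32, 0.77, -0.49] F [-0.2, -0.3, -2.2] open 0.478 30.0
.4855,.141,.0925,100.5 -> [0.022, -0.036, 0.238] turn -0.01 rows 0.1
```

drive_tool(series=[0.6,0,0,0.1,0,0.6,0,0,0.16,0,0.6,0,0,0.2,0,0.6,0,0,0.23,0,0.6,0,0,0.23,0,0.6,0,0,0.23,0])

```text
time_s: 11.6
ee_pos: [0.4858, 0.1405, 0.0917]
orientation: [[-0.182, 0.983, 0.0], [0.983, 0.182, -0.0], [-0.0, 0.0, -1.0]]
ft_force: [-0.3, -0.3, -2.0]
opening: 0.474
finger_force: 30.0
```

drive_tool(series=[0.6,0,0,0.04,0,0.6,0,0,0.06,0,0.6,0,0,0.06,0,0.6,0,0,0.06,0])

```text
time_s: 12.0
ee_pos: [0.4859, 0.1405, 0.0899]
orientation: [[-0.182, 0.983, 0.0], [0.983, 0.182, -0.0], [-0.0, 0.0, -1.0]]
ft_force: [-0.6, -0.9, 1.2]
opening: 0.477
finger_force: 30.0
```

Contact. I release it, rise and go for the pin, gripping with the TCP about 25 mm above the bench.

drive_tool(series=[0.2,0,0,0,0,-0.3,0,0,0,0,-0.4,0,0,0,0,-0.4,0,0,0,0,-0.4,0,0,-0.5,0,-0.4,0,0,-1.5,0,-0.4,0,0,-2.5,0,-0.4,0,0,-2.5,0,-0.4,0,0,-2.5,0])

```text
time_s: 12.9
ee_pos: [0.486, 0.1406, 0.1653]
orientation: [[-0.182, 0.983, 0.001], [0.983, 0.182, 0.0], [-0.0, 0.001, -1.0]]
ft_force: [0.6, -0.7, -0.3]
opening: 0.701
finger_force: 0.0
```

```bash
python3 - <<'E'
from h import *
p,d=bot.camera('top'); cv2.imwrite('pics/t2.png',p)
E
python3 go.py .573,-.229,.15,25 .573,-.229,.025,25
```

```text
t 12.95 [0.4854 0.1403 0.1644] yaw 100.49 q [0.14, 0.33, -0.61, 1.98, 0.24, 0.9, -0.41] F [0.5, 0.3, -0.1] open 0.702 0.0
.573,-.229,.15,25 -> [-12.634, 0.63, 0.484] turn 15.1 rows 7.6
.573,-.229,.025,25 -> [-12.633, 0.633, 4.65] turn 15.1 rows 8.1
```

drive_tool(series=[-0.5,-1.4,0,0,1.7,-0.5,-2.8,0,0,3.4,-0.5,-4.2,0,0,5.1,-0.5,-5.6,0,0,6.8,-0.5,-7,0.1,0,8.5,-0.5,-8.4,0.2,0,10.2,-0.5,-9.8,0.3,0,11.9,-0.5,-11.2,0.5,0.2,13.6,-0.5,-12.63,0.63,0.48,15.1,-0.5,-12.63,0.63,0.48,15.1,-0.5,-12.63,0.63,0.48,15.1,-0.5,-12.63,0.63,0.48,15.1])

```text
time_s: 14.15
ee_pos: [0.5729, -0.2268, 0.1494]
orientation: [[0.905, 0.425, -0.002], [0.425, -0.905, 0.002], [-0.001, -0.002, -1.0]]
ft_force: [0.2, 0.2, -0.0]
opening: 0.75
finger_force: 0.0
```

```bash
python3 go.py .573,-.229,.025,25; python3 - <<'E'
from h import *
s=bot.state(); p,d=bot.camera('wrist'); t=cv2.imread('pics/t2.png')
t=cv2.resize(t[200:330,200:360],None,fx=2.5,fy=2.5,interpolation=2)
q=p[180:420,120:520]; h=np.zeros((max(len(t),len(q)),400,3),np.uint8)
a=h.copy();a[:len(t),:]=t; b=h.copy(); b[:len(q)]=q; cv2.imwrite('pics/m3.png',np.hstack([a,b]))
E
```

```text
t 14.15 [ 0.5729 -0.2268  0.1494] yaw 25.13 q [0.45, 0.46, -0.19, 1.76, 0.1, 0.93, -0.91] F [0.2, 0.2, -0.0] open 0.75 0.0
.573,-.229,.025,25 -> [-0.024, 0.077, 4.145] turn 0.03 rows 2.5
```

View pics/m3.png

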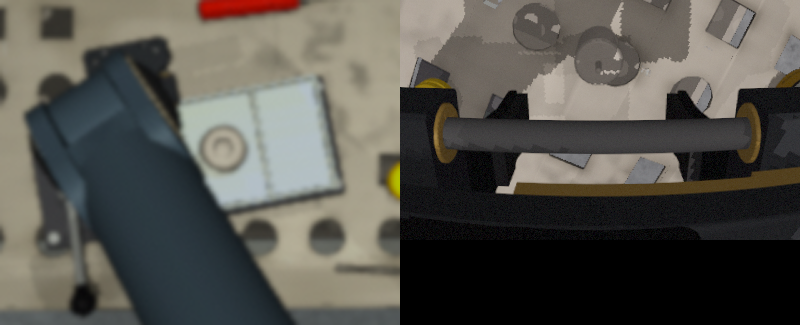

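The large die stands in the wide bay (left crop 222,148). In the right crop the pin sits near centre between the fingers at (605,57). I go down on it.

drive_tool(series=[-0.5,0,0.06,1,0,-0.5,0,0.06,2,0,-0.5,0,0.06,3,0,-0.5,0,0.06,3.8,0,-0.5,0,0.06,4.14,0,-0.5,0,0.06,4.14,0,-0.5,0,0.06,4.14,0,0.3,0,0.06,4.14,0,0.7,0,0.06,4.14,0,0.7,0,0.06,4.14,0,0.7,0,0.06,4.14,0,0.7,0,0.06,4.14,0,0.7,0,0.06,4.14,0])

```text
time_s: 15.5
ee_pos: [0.5739, -0.2293, 0.0265]
orientation: [[0.906, 0.423, -0.001], [0.423, -0.906, 0.001], [-0.0, -0.001, -1.0]]
ft_force: [-1.9, 2.7, 3.4]
opening: 0.38
finger_force: 30.0
```

```bash
python3 go.py .5103,.0085,.17,100.5 .5103,.0085,.1,100.5
```

```text
t 15.5 [ 0.5739 -0.2293  0.0265] yaw 25.02 q [0.43, 0.62, -0.16, 1.83, 0.14, 0.7, -0.95] F [-1.9, 2.7, 3.4] open 0.38 30.0
.5103,.0085,.17,100.5 -> [1.43, -8.086, -4.774] turn -15.1 rows 5.7
.5103,.0085,.1,100.5 -> [1.431, -8.083, -2.441] turn -15.1 rows 5.1
```

drive_tool(series=[0.7,0,0,-1.5,0,0.7,0,0,-3,0,0.7,0,0,-4.5,0,0.7,0.1,-1,-4.8,-1.7,0.7,0.3,-2,-4.8,-3.4,0.7,0.5,-3,-4.8,-5.1,0.7,0.7,-4,-4.8,-6.8,0.7,0.9,-5,-4.8,-8.5,0.7,1.1,-6,-4.8,-10.2,0.7,1.2,-7,-4.8,-11.9,0.7,1.4,-8,-4.8,-13.6,0.7,1.43,-8.08,-4.8,-15.1,0.7,1.43,-8.08,-4.8,-15.1,0.7,1.43,-8.08,-4.8,-15.1,0.7,1.43,-8.08,-3.8,-15.1,0.7,1.43,-8.08,-3.1,-15.1,0.7,1.43,-8.08,-2.7,-15.1,0.7,1.43,-8.08,-2.7,-15.1,0.7,1.43,-8.08,-2.7,-15.1,0.7,1.43,-8.08,-2.7,-15.1])

```text
time_s: 17.5
ee_pos: [0.5117, 0.0076, 0.1083]
orientation: [[-0.181, 0.983, 0.002], [0.983, 0.181, -0.0], [-0.0, 0.002, -1.0]]
ft_force: [0.3, 0.3, -4.2]
opening: 0.379
finger_force: 30.0
```

```bash
python3 go.py .5103,.0085,.1025,100.5
```

```text
t 17.5 [0.5117 0.0076 0.1083] yaw 100.45 q [0.33, 0.41, -0.53, 2.02, 0.29, 0.78, -0.19] F [0.3, 0.3, -4.2] open 0.379 30.0
.5103,.0085,.1025,100.5 -> [0.038, -0.039, 0.193] turn -0.01 rows 0.1
```

drive_tool(series=[0.7,0,0,0.07,0,0.7,0,0,0.12,0,0.7,0,0,0.17,0,0.7,0,0,0.17,0,0.7,0,0,0.17,0])

```text
time_s: 18.0
ee_pos: [0.5106, 0.0076, 0.1021]
orientation: [[-0.182, 0.983, 0.0], [0.983, 0.182, -0.0], [-0.0, -0.0, -1.0]]
ft_force: [0.2, 0.2, -5.0]
opening: 0.378
finger_force: 30.0
```

drive_tool(series=[0.7,0,0,0.04,0,0.7,0,0,0.06,0,0.7,0,0,0.06,0,0.7,0,0,0.06,0])

```text
time_s: 18.4
ee_pos: [0.5108, 0.0077, 0.1006]
orientation: [[-0.182, 0.983, 0.001], [0.983, 0.182, -0.0], [-0.0, 0.0, -1.0]]
ft_force: [0.8, -0.5, 0.1]
opening: 0.377
finger_force: 30.0
```

drive_tool(series=[0.3,0,0,0,0,-0.1,0,0,0,0,-0.25,0,0,0,0,-0.25,0,0,0,0,-0.25,0,0,-0.5,0,-0.25,0,0,-1.5,0,-0.25,0,0,-2.7,0,-0.25,0,0,-3.6,0,-0.25,0,0,-3.6,0,-0.25,0,0,-3.6,0])

```text
time_s: 19.4
ee_pos: [0.5107, 0.0075, 0.2086]
orientation: [[-0.182, 0.983, 0.001], [0.983, 0.182, -0.0], [-0.001, 0.001, -1.0]]
ft_force: [-0.1, 0.8, -0.8]
opening: 0.626
finger_force: 0.0
```

```bash
python3 - <<'E'
from h import *
s=bot.state(); p,d=bot.camera('wrist'); cv2.imwrite('pics/w4.png',p)
p,d,K,t,R=cam('top'); P=pts(d,K,t,R)
m=(P[...,2]>.055)&(P[...,2]<.15)&(P[...,1]>.2)&(P[...,1]<.26)&(P[...,0]<.375)&(P[...,0]>.3)
x=P[m]; print(len(x), x.mean(0), np.percentile(x[:,2],[50,95,99])); v,u=np.nonzero(m); print(u.mean(),v.mean())
dark=m&(p.max(2)<70); v,u=np.nonzero(dark); print(len(u),u.mean(),v.mean(),P[dark].mean(0),P[dark].max(0),P[dark].min(0))
E
python3 go.py .351,.2234,.2,190.5 .351,.2234,.2,10.5
```

```text
134 [0.34899056 0.22151372 0.08100853] [0.08200941 0.09011078 0.09192892]
232.30597014925374 318.7014925373134
105 232.78095238095239 320.3047619047619 [0.34507252 0.21992417 0.08306124] [0.36284204 0.23293134 0.09302526] [0.33044437 0.20786298 0.07325387]
t 19.5 [0.5098 0.0074 0.2072] yaw 100.5 q [0.39, 0.28, -0.58, 1.92, 0.18, 0.99, -0.09] F [0.3, 0.6, 0.2] open 0.627 0.0
.351,.2234,.2,190.5 -> [8.044, -3.891, 0.25] turn -18.0 rows 5.4
.351,.2234,.2,10.5 -> [8.044, -3.891, 0.25] turn 18.0 rows 5.4
```

View pics/w4.png

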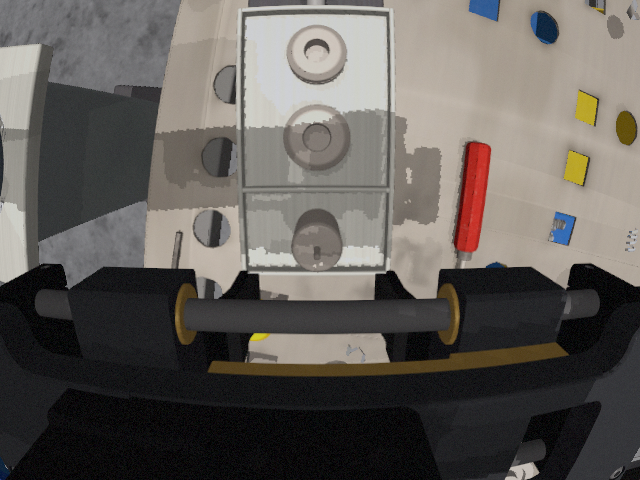

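All three parts stand upright: small die (317,53), large die (317,137), pin (318,240). The loaded lever has sagged towards its stop, putting the knob near (0.344, 0.221, 0.076). I move above it.

drive_tool(series=[-0.5,0.8,-0.4,0,-1.7,-0.5,1.6,-0.8,0,-3.4,-0.5,2.4,-1.2,0,-5.1,-0.5,3.2,-1.6,0,-6.8,-0.5,4,-2,0,-8.5,-0.5,4.9,-2.5,0,-10.2,-0.5,5.8,-3,0,-11.9,-0.5,6.7,-3.5,0,-13.6,-0.5,7.5,-3.9,0,-15.3,-0.5,8,-4.13,0.2,-17,-0.5,8,-4.13,0.2,-18,-0.5,8,-4.13,0.2,-18,-0.5,8,-4.13,0.2,-18,-0.5,8,-4.13,0.2,-18])

```text
time_s: 20.9
ee_pos: [0.3452, 0.2206, 0.202]
orientation: [[-0.984, -0.18, -0.001], [-0.18, 0.984, -0.0], [0.001, -0.0, -1.0]]
ft_force: [0.4, -1.2, -0.2]
opening: 0.75
finger_force: 0.0
```

```bash
python3 go.py .345,.221,.068,190.5; python3 - <<'E'
from h import *
p,d=bot.camera('wrist'); cv2.imwrite('pics/w5.png',p)
E
```

```text
t 20.9 [0.3452 0.2206 0.202 ] yaw -169.63 q [0.28, 0.18, -1.03, 2.12, 0.19, 0.94, 0.9] F [0.4, -1.2, -0.2] open 0.75 0.0
.345,.221,.068,190.5 -> [0.0, 0.015, 4.467] turn -0.03 rows 2.7
```

View pics/w5.png

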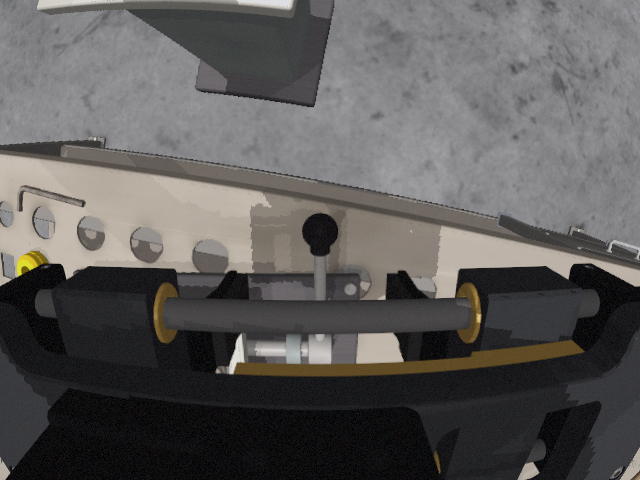

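The knob is centred between the fingers at (319,232). I cast a ray for its exact position.

```bash
python3 - <<'E'
from h import *
s=bot.state(); 
for z in (.072,.08): print(wray(319,232,z,s).round(4), 'TCP',np.round(s['ee_pos'],4))
E
```

```text
[0.3439 0.2217 0.072 ] TCP [0.3452 0.2206 0.2021]
[0.342  0.2213 0.08  ] TCP [0.3452 0.2206 0.2021]
```

drive_tool(series=[-0.5,0.06,0.04,1,0,-0.5,0.06,0.04,2,0,-0.5,0.06,0.04,3,0,-0.5,0.06,0.04,4,0,-0.5,0.06,0.04,4.5,0,-0.5,0.06,0.04,4.5,0,-0.5,0.06,0.04,4.5,0,0.3,0.06,0.04,4.5,0,0.7,0.06,0.04,4.5,0,1,0.06,0.04,4.5,0,1,0.06,0.04,4.5,0,1,0.06,0.04,4.5,0,1,0.06,0.04,4.5,0], force=40)

```text
time_s: 22.25
ee_pos: [0.3431, 0.2221, 0.0674]
orientation: [[-0.983, -0.182, 0.0], [-0.182, 0.983, 0.0], [-0.0, 0.0, -1.0]]
ft_force: [-1.0, 0.2, -0.2]
opening: 0.3
finger_force: 40.0
```

```bash
python3 - <<'E'
from h import *
s=bot.state(); p=np.array(s['ee_pos']); R=np.array(s['orientation']); print(p,s['opening'],s['finger_force'],np.round(s['ft_force'],1))
h=np.array([.4665,.2449,.04]); ex=np.array([np.cos(np.radians(10.5)),np.sin(np.radians(10.5)),0]); 
g=p-R[:,2]*.008; r=g-h; print('grasp rel',(r@ex).round(4),r[2].round(4),'r',np.hypot(r@ex,r[2]),'ang',np.arctan2(r@ex,r[2]))
a0=-1.3; f=lambda a:h+.13*(np.sin(a)*ex+np.cos(a)*np.array([0,0,1]))
for a in np.arange(-1.2,.05,.1): print(round(a,2),(R.T@(f(a)-f(a0))/.03).round(2))
E
```

```text
[0.34312425 0.22207889 0.06744493] 0.2998172025522851 40.02184965647757 [-1.   0.2 -0.2]
grasp rel -0.1255 0.0354 r 0.13038197166561202 ang -1.295476741864923
-1.2 [-0.14  0.   -0.41]
-1.1 [-0.31  0.   -0.81]
-1.0 [-0.53  0.   -1.18]
-0.9 [-0.78  0.   -1.53]
-0.8 [-1.07  0.   -1.86]
-0.7 [-1.38  0.   -2.15]
-0.6 [-1.73  0.   -2.42]
-0.5 [-2.1   0.   -2.64]
-0.4 [-2.49  0.   -2.83]
-0.3 [-2.9   0.   -2.98]
-0.2 [-3.32  0.   -3.09]
-0.1 [-3.74  0.   -3.15]
0.0 [-4.18  0.   -3.17]
```

drive_tool(series=[1,-0.07,0,-0.2,0,1,-0.14,0,-0.41,0,1,-0.22,0,-0.61,0,1,-0.31,0,-0.81,0,1,-0.42,0,-1,0,1,-0.53,0,-1.18,0,1,-0.65,0,-1.36,0,1,-0.78,0,-1.53,0,1,-0.92,0,-1.7,0,1,-1.07,0,-1.86,0,1,-1.22,0,-2.01,0,1,-1.38,0,-2.15,0,1,-1.55,0,-2.29,0,1,-1.73,0,-2.42,0,1,-1.73,0,-2.42,0])

```text
time_s: 23.75
ee_pos: [0.3946, 0.2311, 0.1406]
orientation: [[-0.983, -0.181, -0.0], [-0.181, 0.983, -0.001], [0.0, -0.001, -1.0]]
ft_force: [-5.6, -1.3, 1.9]
opening: 0.301
finger_force: 40.0
```

```bash
cat > arc.py <<'E'
from h import *
s=bot.state(); p=np.array(s['ee_pos']); R=np.array(s['orientation']); print(p.round(4),s['opening'],s['finger_force'],np.round(s['ft_force'],1),np.round(s['joint_pos'],2))
h=np.array([.4665,.2449,.04]); ex=np.array([np.cos(np.radians(10.5)),np.sin(np.radians(10.5)),0]); 
g=p-R[:,2]*.008; r=g-h; a0=np.arctan2(r@ex,r[2]); print('r',np.hypot(r@ex,r[2]),'ang',a0)
E
python3 arc.py
```

```text
[0.3946 0.2311 0.1406] 0.30134627235086653 40.00026226043701 [-5.6 -1.3  1.9] [ 0.15  0.37 -0.92  2.09  0.39  0.86  0.75]
r 0.13091554359113255 ang -0.5930653655392876
```

drive_tool(series=[1,-0.18,0,-0.12,0,1,-0.37,0,-0.22,0,1,-0.56,0,-0.32,0,1,-0.76,0,-0.41,0,1,-0.96,0,-0.49,0,1,-1.17,0,-0.56,0,1,-1.38,0,-0.62,0,1,-1.59,0,-0.67,0,1,-1.8,0,-0.7,0,1,-2.01,0,-0.73,0,1,-2.23,0,-0.74,0,1,-2.43,0,-0.75,0,1,-2.43,0,-0.75,0,1,-2.43,0,-0.75,0,1,-2.43,0,-0.75,0,1,-2.43,0,-0.75,0,1,-2.43,0,-0.75,0,1,-2.43,0,-0.75,0])

```text
time_s: 25.55
ee_pos: [0.4663, 0.2443, 0.1629]
orientation: [[-0.983, -0.182, 0.001], [-0.182, 0.983, -0.001], [-0.001, -0.001, -1.0]]
ft_force: [-3.3, -4.8, 4.9]
opening: 0.291
finger_force: 40.1
```

```bash
python3 arc.py; python3 - <<'E'
from h import *
p,d,K,t,R=cam('top'); q,e,K2,t2,R2=cam('scene')
a=cv2.resize(p[200:330,200:360],(400,325),interpolation=2); b=cv2.resize(q[195:325,180:340],(400,325),interpolation=2)
cv2.imwrite('pics/f.png',np.hstack([a,b]))
Q=pts(e,K2,t2,R2)
P=pts(d,K,t,R); x=P.reshape(-1,3); h=np.array([.4977,.0778]); a=np.radians(10.5)
for n,X in(('top',P),('scn',Q)):
    x=X.reshape(-1,3); r=x[:,:2]-h; lx=r@[np.cos(a),np.sin(a)]; ly=r@[-np.sin(a),np.cos(a)]
    m=(abs(lx)<.045)&(ly>-.1)&(ly<-.05)&(x[:,2]<.12)&(x[:,2]>.05); print(n,'narrow floor z',m.sum(),np.percentile(x[m,2],[20,50]))
E
```

```text
[0.4663 0.2443 0.1629] 0.2905838485629398 40.09675118140876 [-3.3 -4.8  4.9] [ 0.13  0.45 -0.89  1.92  0.42  0.97  0.8 ]
r 0.13093436839943626 ang -0.002777739076257546
top narrow floor z 535 [0.08695262 0.08907574]
scn narrow floor z 405 [0.08745988 0.08980673]
```

View pics/f.png

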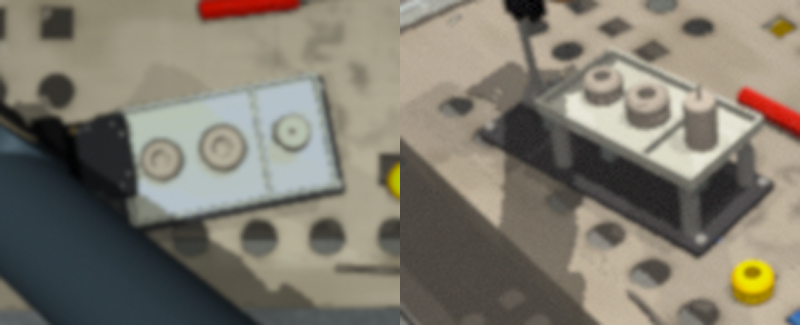

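Both views show the dies (160,160 and 222,148) and the pin (292,132) standing in their bays. The lever is upright in the grip and the tray floor is about 90 mm up. I hand in.

```bash
python3 -c "
from workcell import bot
print(bot.state()['time_s'],bot.finish_job())"
```

```text
the job is handed in; nothing more can be done
25.65 None
```

I handed the job in at 25.65 s; no verdict came back. In the last pictures both ring dies stand in the wide bay and the pilot pin in the narrow bay, and the gripper holds the knob at 40 N with the lever within about 0.01 rad of upright.

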